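# Set and lock the slotted fence, then tip the brake pads into the tray

## Robot

A 6-joint arm with a two-finger parallel gripper is mounted at the origin on the work surface. World frame = base frame: x ahead of the robot, y to its left, z up, the work surface at z = 0. Lengths are in mm, angles in rad, forces in N, time in s.
With the tool pointing down it reaches from about 350 to 975 mm from the base axis. Payload 4.9 kg.
Tool frame: the origin (TCP) lies where the fingers leave the gripper's body, on its centre line; the fingertips stand 73 mm ahead of it and the grasp point (between the pads) lies env.grip_point_offset ahead of it (env.grip_point_offset is the distance from the TCP to the grasp point, in mm); z points along the fingers, y is the direction in which the jaws open and shut (so a half turn about z gives the same grasp; the last joint's range is limited). The gripper opens to 85 mm and grips with 20 to 120 N. Pads are 22 mm wide; open, the fingers measure 114 mm over their backs; the gripper's body (76 mm by 85 mm) begins 54 mm behind the grasp point. The pads swing forward as they close: fully open they stand 13 mm farther back than shut.
Start: joints at [-1.376, 0.053, 1.613, -0, 1.476, -0.119], TCP at [192.917, -594.462, 303.904] pointing down, gripper open.
Joint ranges: [-3.01, 3.01], [-1.01, 2.22], [0.06, 2.58], [-1.02, 4.17], [0.09, 2.62], [-3.14, 3.14]. Speed limits (rad/s): [2.57, 2.57, 3.14, 3.14, 3.14, 3.14].

## Interface

Orientations are given as a 3x3 rotation matrix whose columns are the frame's x, y, z axes.
In Python, from rig import env gives the robot as it stands.
- The arm moves only by the tool drive_tool, never from a script. Its argument "rows" is a list of rows, each a list of 3 entries, a list of its own where there are three numbers: the turn, a rotation vector about the tool's x, y, z in rad, then the shift along the tool's x, y, z in units of 25 mm (1.0 is 25 mm), then the closure in counts, from 0 (fully open) to 255 (shut). A call has exactly 10 rows; each row is the pose to reach, as a shift and turn from the pose commanded when the call began, along the tool's axes at that moment; what a row does not reach only later rows make up. A row lasts 1/8 s, in which the tool goes at most 62.5 mm and 10.7 degrees, less where a joint would pass 70% of its speed; a pose out of reach is approached as far as the arm can. A call with a gripper value outside its range is refused whole. The fingers move at their own pace and stop on an object; "newtons" is the grip in N (left out, the last holds). Time passes only in rows, so rows that repeat a pose let the fingers close, or fill a call up. It gives the time, the measured TCP pose, the force and the opening at its end, in the units of the state.
- env.observe(): the state, without advancing time (a new reading comes with each control period).
- env.camera(name): name is "side" or "top" or "wrist"; returns the picture (420x560x3 uint8, blue, green, red); there is no depth.
- env.camera_params(name): a dict with "fovy" (degrees; the focal length in pixels is half the picture's height over the tangent of half this angle, whatever the lens; pixels are square), "cx", "cy" (the principal point, pixels), "dist" ([k1, k2, p1, p2, k3] as OpenCV has them; the pictures are not rectified), "cam_to_world" (4x4, takes a point from camera to world coordinates). Camera axes: x right, y up, looking along -z (the intrinsics and any distortion apply to the point x, -y, -z); pixel columns grow to the right and rows downward; lengths in mm; the calibration is good to about 2 mm. A picture is of the moment at which its call begins: read the wrist's pose just before it. camera_params takes no time and is no camera call; for the wrist camera it gives the pose at the moment of the call.
- env.hand_in(): hands the job in, once; it reports no verdict.
Trained networks look in the newest picture that a camera, given by its name, has taken for a name from the list of things; names that differ only in an ending like _2 or _b are one class to them, and where a whole thing is asked for, a point or a joint stands for the part that bears it (a point fixed in the world has none). Each returns a list of dicts, best first, with "conf" (0 to 1); they miss things now and then, are a little off and sometimes report something else, mostly with a low value. They report only what shows in the picture. A call takes as long as a camera call. They do not tell look-alikes from the thing itself.
- env.spot_in(camera, target): "bbox" ([left, top, right, bottom] as shares, 0 to 1, of the picture: columns of its width, rows of its height, round what is visible of it).
- env.silhouettes(camera, target): "region" (420x560 bool, what is visible of it) and "bbox" ([left, top, right, bottom] as shares, 0 to 1, of the picture: columns of its width, rows of its height, round what is visible of it).
- env.place_of(camera, target): "location" ([column, row] as shares, 0 to 1, of the picture: columns of its width, rows of its height: a listed point, or the origin of a listed thing).
The state is a dict: "t": time; "q": joint angles; "qvel": joint speeds; "effort": joint torques, N m; "ee_pos": TCP position; "eef_rot": TCP orientation; "ft_force": force on the tool from outside, world axes, zero at the start; "ft_torque": the same for the moment, N m; "finger_gap": finger opening in mm.
Only numpy, scipy, OpenCV 4.12 (cv2) and the standard library are available. Lean on these libraries where they do the work, as an engineer would, in place of code of your own. Each camera call takes 0.05 s, during which the arm holds its last target.

## Task

Slide the aluminium fence along its slotted feet until its rail lines up with the red setting line on the base plate, then turn the yellow wing handle clockwise as far as it goes to clamp it there. Once it is clamped, pull the blue tilt-out bin (it has a handle bar on each side) over forward to its stop so that both brake pads slide out into the tray in front of it. Leave the bin tipped, the fence on its line, and the spray can, tin, tools and other things around as they are.

Things in the scene. Friction and masses are not known exactly. Their poses are not given: they have to be found in the camera images.
- station: Fixed jig: grey base plate 470 x 250 x 12 mm flat on the bench, slotted fence at its -x end, blue bin at its +x end. Own x: along the plate from fence to bin (roughly world +y, within 0.2 rad), z up. Origin on the underside: plate from x = -300 to +170, y = -125 to +125 mm. Catch tray: between fence and bin, side walls at y = +-68 (x = -42 to +113), end wall at x = 110, all 40 mm above the bench.
- fence_mid (a point): Centre of the upright aluminium rail, half-way up. Rail 200 mm long (station y), 10 mm thick (station x), 12 to 67 mm above the bench; its middle 120 mm is free to grip. Two slotted feet 8 mm thick at station y = +-80 run 155 mm from it towards station -x, round two bolts fixed in the plate at station x = -190 mm. Axes as the station's.
- fence (a joint): Slide of the fence along station x, m: 0 = farthest from the bin (rail centre at station x = -140 mm), 0.09 = nearest the bin (-50 mm). It has about 7 N of friction plus 20 N per m/s, and stays where it is left. The clamp does not alter this friction.
- line (a point): Red setting line: two red strips, each 10 mm (station x) by 20 mm, on both edges of the plate just beyond the rail's ends; this point is midway between them, on the plate's top face. The rail, also 10 mm thick, is set when its station-x position equals that of this point. Axes as the station's.
- clamp_grip (a point): Centre of the yellow wing handle of the clamp, on its wing: 59 mm above the bench, on its upright turning axis at station (-190, +80) mm. Wing 76 mm long, 12 mm thick, 38.5 to 76.5 mm above the bench, on a steel hub 20 mm across. Own x axis: along the wing's length.
- clamp (a joint): Turn of the wing handle, rad, growing clockwise as seen from above: 0 = wing along station x (fully loose), 1.4 = tight against its stop, where it stays. Friction 0.12 N m.
- bin_pivot (a point): Point on the bin's horizontal pivot axis (along station y), mid-width, 88 mm above the bench, at station x = +80 mm. Axes as the station's.
- bin_handle_a (a point): Grip point on the bin's side handle at station +y (robot's side): bar 12 mm thick along station y, 62 to 118 mm off the bin's mid-plane, then a black cap 18 mm thick; this point is 98 mm off. With the bin closed it lies 48 mm to station +x of the pivot axis, 78 mm above it (166 mm above the bench); it swings with the bin on a radius of 91.6 mm. The frame tilts with the bin, y along the bar.
- bin_handle_b (a point): The same handle on the other side, at station -y (away from the robot).
- bin (a joint): Tilt of the blue bin, rad: 0 = upright with level floor, grows as its top comes over towards station -x (the fence), 1.2 = on its stop. Stiff friction hinge (0.25 N m), stays about where it is left. Bin 118 mm wide inside, 120 mm long, 68 mm tall, floor 100 mm above the bench, open at the front (station -x).
- pad_a_mid (a point): Centre of a brake pad, half-way up: dark steel back plate with a reddish-brown lining, 36 x 90 x 14 mm, 0.1 to 0.2 kg, starting flat in the bin.
- pad_b_mid (a point): Centre of the second, equal brake pad.
- pad_a: The first brake pad (origin in the centre of its underside).
- pad_b: The second brake pad (origin in the centre of its underside).
- spray_can: Bystander: white spray can with green band and black cap, 70 mm diameter, 250 mm tall, standing close beside one of the two bin handles and leaving too little room for a gripper there. Origin under its centre.
- grease_tin: Bystander: low green tin, 74 mm diameter, 55 mm tall, standing beside the other bin handle. Origin under its centre.
- bearing: Bystander: steel bearing ring, 62 mm diameter, 17 mm tall, lying on the base plate between the fence's feet. Origin under its centre.
- hammer: Bystander: hammer lying on the bench to the left.
- spanner: Bystander: spanner lying on the bench to the right.
- mug: Bystander: white mug, 82 mm diameter, 95 mm tall. Origin under its centre.
- parts_carton: Bystander: brown carton 110 x 150 x 80 mm on the right. Origin under its centre.
Things that resemble listed ones, but are neither listed nor needed, are in the scene too. What is shaped like the pad_a but purple or white is not meant.

How it is judged (in metres and radians):
On the way, in this order (a step that is already met when the one before it is completed fails the run):
1. the fence rail is slid to the red line (within 5 mm) with the clamp still loose (x of fence_mid in the frame of line between -0.005 and 0.005 m and value of joint clamp below 0.6 rad), for 0.2 s.
2. the wing handle is turned tight (past 1.25 rad) with the fence on the line and the bin not yet tipped (x of fence_mid in the frame of line between -0.005 and 0.005 m and value of joint clamp above 1.25 rad and value of joint bin below 0.3 rad), for 0.2 s.
3. the bin is tipped to its stop (past 1.1 rad) (value of joint bin above 1.1 rad), for 0.2 s.
At the end, for the whole second after the job is handed in: Fence rail within 5 mm of the red line, wing handle past 1.25 rad, bin past 1.1 rad; both pads at rest in the tray: on the bin side of the rail, within 75 mm of the plate's middle line, not beyond station x = 100 mm, centres under 48 mm above the bench (x of fence_mid in the frame of line between -0.005 and 0.005 m and value of joint clamp above 1.25 rad and value of joint bin above 1.1 rad and x of each of pad_a_mid, pad_b_mid in the frame of fence_mid above 0.005 m and x of each of pad_a_mid, pad_b_mid in the frame of station below 0.1 m and y of pad_a_mid in the frame of station between -0.075 and 0.075 m and height (world z) of each of pad_a_mid, pad_b_mid below 0.048 m and y of pad_b_mid in the frame of station between -0.075 and 0.075 m and linear speed of each of pad_a, pad_b below 0.02 m/s); the robot touches nothing.
It fails at once if a bystander (spray can, grease tin, bearing, hammer, spanner, mug or carton) is shifted by more than 30 mm (distance of any of spray_can, grease_tin, bearing, hammer, spanner, mug, parts_carton from where it was at the start of the episode above 0.03 m).
It fails at once if the spray can, grease tin or mug is tipped (angle between any of spray_can, grease_tin, mug's own z axis and vertical above 0.35 rad).
It also fails if it takes over 56 s, if anything falls off the work surface, if the arm or the gripper's body presses on something with over 40 N, if the wrist force passes 120 N, or if a joint passes its speed limit or range.

## Working session

There is one attempt and no reset: what is moved stays moved. The work goes in short steps, Python scripts to look and compute and a tool call to move; the robot and the scene stay as the last step left them, time stands still between calls to the robot, and variables do not carry over. Pictures are saved under pics/ and viewed, and the job is handed in when it is done.

Besides the shell and the picture viewer there is one more tool, called after "Call:" by a JSON object that holds its "api" and its "payload", one argument or row to a line. drive_tool: Moves the arm, as the interface text tells. Its arguments: {"type":"object","properties":{"rows":{"type":"array"},"newtons":{"type":"number"}},"required":["rows"]}

```bash
ls; mkdir -p pics
python3 - <<'E'
from rig import env
import cv2,json
print(env.observe(), env.grip_point_offset)
for c in ("side","top","wrist"):
    im=env.camera(c); cv2.imwrite(f"pics/{c}0.png",im)
    p=env.camera_params(c); print(c,p)
    if c!="wrist":
      for t in ["fence_mid","line","clamp_grip","bin_pivot","bin_handle_a","bin_handle_b","pad_a_mid","spray_can","grease_tin","bearing","station","mug"]:
        print(c,t,[(round(d['conf'],2),[round(d['location'][0]*560,1),round(d['location'][1]*420,1)]) for d in env.place_of(c,t)][:3])
E
```

```text
pics
{'t': 0.0, 'q': array([-1.37603874e+00,  5.33794485e-02,  1.61427391e+00, -1.35259518e-05,
        1.47597013e+00, -1.18977288e-01]), 'qvel': array([ 0.0005275 ,  0.00082572,  0.00255944,  0.00119597, -0.00020876,
        0.00034383]), 'effort': array([-9.87126941e-05, -3.93672502e+01, -3.70179319e+01, -8.88870409e-05,
        7.08683452e-03,  1.17348478e-06]), 'ee_pos': array([ 192.80486867, -594.03385135,  302.66084386]), 'eef_rot': array([[ 9.51187222e-01,  3.08614166e-01, -4.06236974e-04],
       [ 3.08614349e-01, -9.51185168e-01,  1.98984288e-03],
       [ 2.27687116e-04, -2.01808368e-03, -9.99997938e-01]]), 'ft_force': array([ 0.87891494, -0.48040576,  0.72853515]), 'ft_torque': array([ 0.02335895,  0.00347238, -0.05873033]), 'finger_gap': 85.12639302757454} 53.900000000000006
side {'fovy': 54.64725231604695, 'cx': 281.2656388077955, 'cy': 211.40352602499863, 'dist': array([-0.01796039,  0.        ,  0.        ,  0.        ,  0.        ]), 'cam_to_world': array([[ 9.95475319e-01,  8.25294113e-02, -4.70933652e-02,
         4.58671868e+02],
       [-9.29160098e-02,  7.417355
[... 1785 characters left out ...]
spray_can [(0.66, [226.9, 257.1])]
top grease_tin [(0.72, [213.4, 141.1])]
top bearing [(0.55, [217.0, 229.0])]
top station [(0.67, [259.9, 191.0])]
top mug [(0.8, [148.0, 245.1])]
wrist {'fovy': 58.97883236154011, 'cx': 277.9272814856809, 'cy': 209.76344901963674, 'dist': array([0.02704562, 0.        , 0.        , 0.        , 0.        ]), 'cam_to_world': array([[ 3.08207455e-01,  9.12534735e-01,  2.68865248e-01,
         2.60758767e+02],
       [-9.51319025e-01,  2.95798249e-01,  8.65766023e-02,
        -5.72526763e+02],
       [-5.25712548e-04, -2.82460180e-01,  9.59278880e-01,
         3.74591928e+02],
       [ 0.00000000e+00,  0.00000000e+00,  0.00000000e+00,
         1.00000000e+00]])}
```

View pics/side0.png

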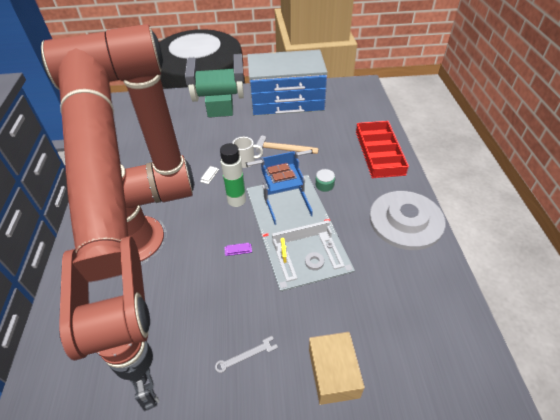

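View pics/top0.png

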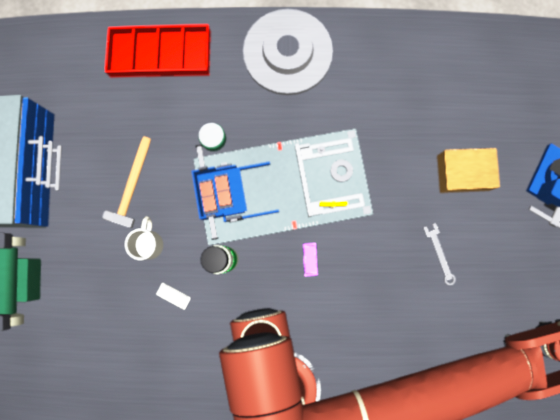

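Run:
```python
import cv2
a=cv2.imread("pics/side0.png")[110:310,180:420]; cv2.imwrite("pics/side0z.png",cv2.resize(a,None,fx=3,fy=3,interpolation=2)[:600])
a=cv2.imread("pics/top0.png")[110:290,160:400]; cv2.imwrite("pics/top0z.png",cv2.resize(a,None,fx=3.3,fy=3.3,interpolation=2)[:600])
```

```text
(no output)
```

View pics/side0z.png

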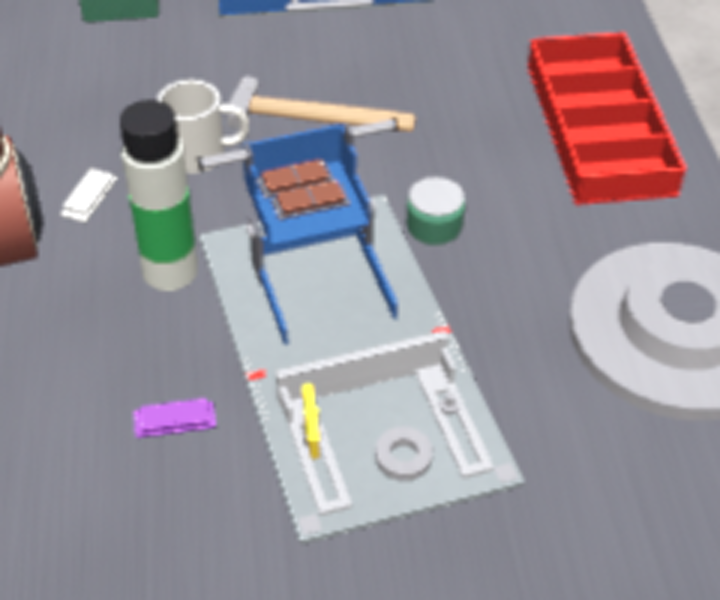

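View pics/top0z.png

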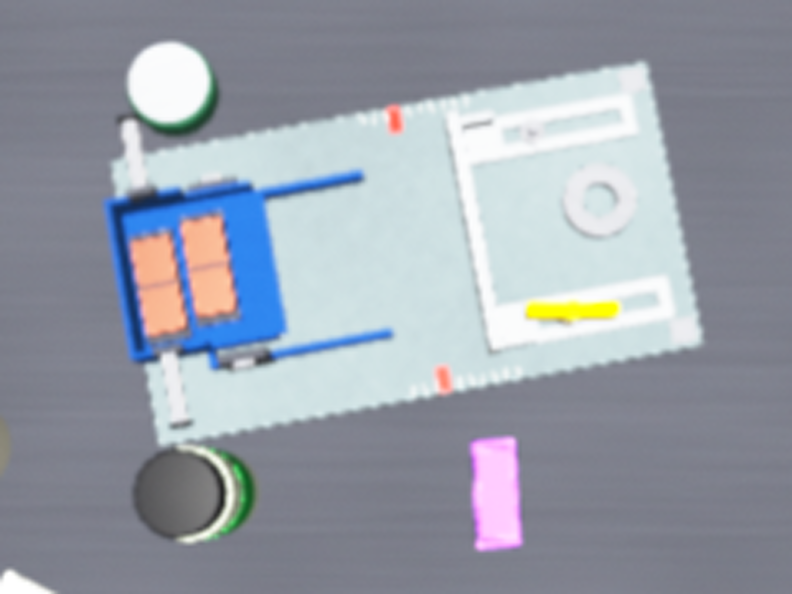

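```bash
cat > h.py <<'E'
import numpy as np, cv2
from rig import env
def K(p):
    f=210/np.tan(np.radians(p['fovy'])/2); return np.array([[f,0,p['cx']],[0,f,p['cy']],[0,0,1.]])
def ray(p,uv):
    n=cv2.undistortPoints(np.array([[uv]],float),K(p),p['dist'])[0,0]
    T=p['cam_to_world']; return T[:3,3], T[:3,:3]@np.array([n[0],-n[1],-1])
def onz(p,uv,z):
    o,d=ray(p,uv); return o+d*(z-o[2])/d[2]
def proj(p,X):
    T=p['cam_to_world']; c=(np.atleast_2d(X)-T[:3,3])@T[:3,:3]; c=c*[1,-1,-1]
    return cv2.projectPoints(c.reshape(-1,1,3),np.zeros(3),np.zeros(3),K(p),p['dist'])[0][:,0]
def tri(os):
    A=np.zeros((3,3));b=np.zeros(3)
    for o,d in os:
        d=d/np.linalg.norm(d);M=np.eye(3)-np.outer(d,d);A+=M;b+=M@o
    return np.linalg.solve(A,b)
E
cat > fit.py <<'E'
from h import *
from scipy.optimize import least_squares
top=env.camera_params("top"); side=env.camera_params("side")
zc=np.array([[650,62],[702,345],[158,443],[112,160]])/3.3+[160,110]
st=np.array([[-300,-125],[-300,125],[170,125],[170,-125]])
W=np.array([onz(top,u,12)[:2] for u in zc])
sz=np.array([[522,480],[303,538],[203,237],[388,197]])/3+[180,110]
W2=np.array([onz(side,u,12)[:2] for u in sz])
print(W,W2)
def fit(W):
    f=lambda v:((st@np.array([[np.cos(v[2]),np.sin(v[2])],[-np.sin(v[2]),np.cos(v[2])]])+v[:2])-W).ravel()
    r=least_squares(f,[500,0,1.57]); return r.x,r.fun
for w in (W,W2): print(fit(w))
v=(fit(W)[0]+fit(W2)[0])/2; np.save("st.npy",v)
c,s=np.cos(v[2]),np.sin(v[2])
def tost(X): d=np.array(X)[:2]-v[:2]; return np.array([c*d[0]+s*d[1],-s*d[0]+c*d[1]])
# red strips (top z=12)
for u in ([396,120],[444,380]): print("red top",tost(onz(top,np.array(u)/3.3+[160,110],12)))
for u in ([441,331],[257,376]): print("red side",tost(onz(side,np.array(u)/3+[180,110],12)))
for u in ([455,114],[493,348]): print("rail top",tost(onz(top,np.array(u)/3.3+[160,110],67)))
for u in ([279,376],[446,337]): print("rail side",tost(onz(side,np.array(u)/3+[180,110],67)))
print("bar tips", [tost(onz(top,np.array(u)/3.3+[160,110],166)) for u in ([125,120],[182,425])])
print("tin",tost(onz(top,np.array([168,82])/3.3+[160,110],55)),"can",tost(onz(top,np.array([180,493])/3.3+[160,110],250)))
print("wing",tost(onz(top,np.array([573,310])/3.3+[160,110],76.5)))
E
python3 fit.py
```

```text
[[ 739.18798094 -220.94789027]
 [ 493.92235256 -263.05998271]
 [ 408.27412811  198.19138474]
 [ 651.31003377  242.89185406]] [[ 737.38640236 -217.40594706]
 [ 497.34737091 -263.5472076 ]
 [ 410.84204848  188.85146372]
 [ 655.96594783  235.64345759]]
(array([561.32265383,  53.17936101,   1.75414447]), array([-0.26369711,  1.94594953, -0.80775932, -1.52261195, -0.85116423,
       -0.65176109,  1.92262069,  0.22842351]))
(array([563.44915427,  49.78008175,   1.7554796 ]), array([ 4.02762024, -4.75790961, -1.68196385, -4.52544953, -1.48518629,
        5.08327636, -0.8604701 ,  4.20008296]))
red top [ -75.01838811 -112.31163723]
red top [-75.51970522 114.99577734]
red side [ -73.89508737 -112.31390122]
red side [-76.67326845 114.0019718 ]
rail top [-122.78155979  -96.8613444 ]
rail top [-118.34573935   99.62010488]
rail side [-126.60921983   99.16463731]
rail side [-126.95177962  -95.06180566]
bar tips [array([ 134.38154013, -117.78649096]), array([129.40458199, 122.42570678])]
tin [ 108.50728278 -170.07468935] can [127.89397269 174.71778324]
wing [-187.43416471   81.44112815]
```

```bash
cat >> h.py <<'E'
SV=np.array([562.,52.,1.7547])
def w(sx,sy,z):
    c,s=np.cos(SV[2]),np.sin(SV[2]); return np.array([SV[0]+c*sx-s*sy,SV[1]+s*sx+c*sy,z])
def tost(X):
    c,s=np.cos(SV[2]),np.sin(SV[2]); d=np.array(X)[:2]-SV[:2]; return np.array([c*d[0]+s*d[1],-s*d[0]+c*d[1]])
def plan(X,yaw=None,P=None):
    o=env.observe(); R=o['eef_rot']; p=o['ee_pos'] if P is None else P
    d=R.T@(np.array(X)-p)/25
    y0=np.arctan2(R[1,1],R[0,1]); 
    print("shift",d.round(3),"turnz", None if yaw is None else round(float((y0-yaw+np.pi)%(2*np.pi)-np.pi),3),"pos",p.round(1),"yaw",round(float(y0),3),"t",o['t'],"F",o['ft_force'].round(1),"gap",round(o['finger_gap'],1))
YF=1.7547-np.pi
E
python3 -c "
from h import *
plan(w(-124,0,230),YF,np.array([192.9,-594.4,303.9]))"
```

```text
shift [ 21.382 -15.117   2.957] turnz 0.13 pos [ 192.9 -594.4  303.9] yaw -1.257 t 1.35 F [0.  0.5 0.2] gap 85.7
```

Call:
{"api": "drive_tool", "payload": {
  "rows": [
    [[0,0,0.13],[21.4,-15.1,2.9],90],
    [[0,0,0.13],[21.4,-15.1,2.9],90],
    [[0,0,0.13],[21.4,-15.1,2.9],90],
    [[0,0,0.13],[21.4,-15.1,2.9],90],
    [[0,0,0.13],[21.4,-15.1,2.9],90],
    [[0,0,0.13],[21.4,-15.1,2.9],90],
    [[0,0,0.13],[21.4,-15.1,2.9],90],
    [[0,0,0.13],[21.4,-15.1,2.9],90],
    [[0,0,0.13],[21.4,-15.1,2.9],90],
    [[0,0,0.13],[21.4,-15.1,2.9],90]
  ],
  "newtons": 40
}}

```text
t: 2.6
ee_pos: [566.2, -95.3, 235.3]
eef_rot: [[0.983, 0.183, 0.001], [0.183, -0.983, -0.0], [0.001, 0.001, -1.0]]
ft_force: [1.0, 0.1, 0.3]
finger_gap: 55.0
```

Run:
```python
from h import *
plan(w(-124,0,105),YF)
p=env.camera_params("wrist"); im=env.camera("wrist"); np.save("wp1.npy",p,allow_pickle=True); cv2.imwrite("pics/wrist1.png",im)
cv2.imwrite("pics/wrist1.png",cv2.resize(im,None,fx=1.42,fy=1.42,interpolation=2))
```

```text
shift [ 0.907 -0.866  5.21 ] turnz 0.0 pos [566.2 -95.3 235.3] yaw -1.387 t 2.6 F [1.  0.1 0.3] gap 55.0
```

View pics/wrist1.png

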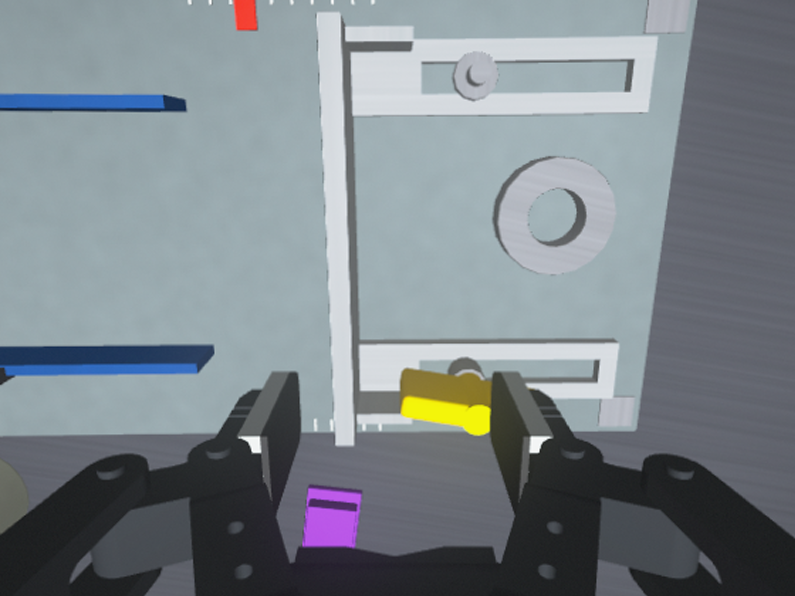

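Run:
```python
from h import *
p=np.load("wp1.npy",allow_pickle=True).item(); k=560/795
t=lambda u,z:tost(onz(p,np.array(u)*k,z)).round(1)
print("rail",t([318,13],67),t([342,13],67),t([333,444],67),t([354,444],67))
print("red",t([235,5],12),t([256,5],12), t([258,30],12))
print("plate edge",t([695,40],12),t([637,430],12),t([0,436],12))
print("bolt",t([478,72],30),"wing",t([430,408],76.5),"bearing",t([556,215],29))
plan(w(-124,0,105),YF)
```

```text
rail [-114.7  -98.5] [-124.4  -98.5] [-114.1   99.9] [-124.8   99.9]
red [ -66.7 -113.3] [ -77.1 -113.4] [ -77.2 -102.3]
plate edge [-296.5  -96.9] [-296.6  123.7] [ 98.5 126.9]
bolt [-186.   -80.9] wing [-162.8   74.4] bearing [-230.   -12.1]
shift [ 0.76  -0.638  5.174] turnz 0.005 pos [568.7 -89.8 234.2] yaw -1.382 t 2.65 F [-1.9  3.8  0.4] gap 55.3
```

Call:
{"api": "drive_tool", "payload": {
  "rows": [
    [[0,0,0],[0.8,-0.7,2],90],
    [[0,0,0],[0.8,-0.7,3],90],
    [[0,0,0],[0.8,-0.7,3],90],
    [[0,0,0],[0.8,-0.7,3],90],
    [[0,0,0],[0.8,-0.7,3],90],
    [[0,0,0],[0.8,-0.7,3],90],
    [[0,0,0],[0.8,-0.7,3],90],
    [[0,0,0],[0.8,-0.7,3],90],
    [[0,0,0],[0.8,-0.7,3],90],
    [[0,0,0],[0.8,-0.7,3],90]
  ]
}}

```text
t: 3.9
ee_pos: [581.6, -76.2, 160.0]
eef_rot: [[0.983, 0.183, -0.0], [0.183, -0.983, 0.0], [-0.0, -0.0, -1.0]]
ft_force: [-1.2, -0.2, 0.6]
finger_gap: 55.4
```

Run:
```python
from h import *
plan(w(-123,0,105),YF)
print(tost(env.observe()['ee_pos']))
p=env.camera_params("wrist"); im=env.camera("wrist"); np.save("wp2.npy",p,allow_pickle=True)
cv2.imwrite("pics/wrist2.png",cv2.resize(im,None,fx=1.42,fy=1.42,interpolation=2))
```

```text
shift [ 0.169 -0.266  2.201] turnz -0.0 pos [581.6 -76.2 160. ] yaw -1.387 t 3.9 F [-1.2 -0.2  0.6] gap 55.4
[-129.64763323    4.21635935]
```

View pics/wrist2.png

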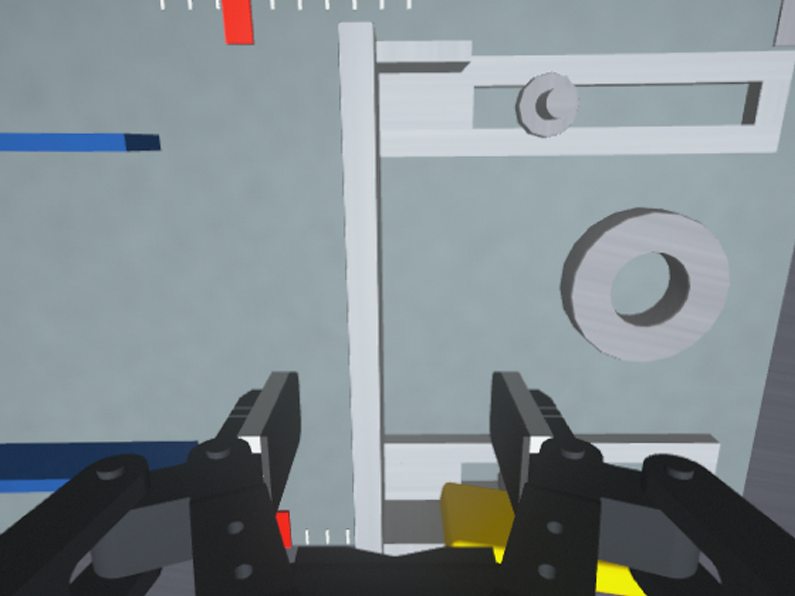

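Run:
```python
from h import *
p=np.load("wp2.npy",allow_pickle=True).item(); k=560/795
t=lambda u,z:tost(onz(p,np.array(u)*k,z)).round(1)
print("rail",t([339,23],67),t([373,23],67),t([343,250],67),t([379,250],67))
print("red",t([221,10],12),t([251,10],12),t([290,530],12), t([238,45],12))
print("bolt",t([553,104],30))
```

```text
rail [-114.2  -98.8] [-123.7  -98.8] [-113.5  -34.6] [-124.8  -34.6]
red [ -65.6 -113.5] [ -76.7 -113.6] [-78.  116.8] [ -70.8 -101.9]
bolt [-186.1  -79.9]
```

Call:
{"api": "drive_tool", "payload": {
  "rows": [
    [[0,0,0],[0.2,-0.35,1],90],
    [[0,0,0],[0.2,-0.35,2.2],90],
    [[0,0,0],[0.2,-0.35,2.2],90],
    [[0,0,0],[0.2,-0.35,2.2],255],
    [[0,0,0],[0.2,-0.35,2.2],255],
    [[0,0,0],[0.2,-0.35,2.2],255],
    [[0,0,0],[0.2,-0.35,2.2],255],
    [[0,0,0],[0.2,-0.35,2.2],255],
    [[0,0,0],[0.2,-0.35,2.2],255],
    [[0,0,0],[0.2,-0.35,2.2],255]
  ]
}}

```text
t: 5.2
ee_pos: [585.8, -66.5, 107.0]
eef_rot: [[0.983, 0.183, 0.002], [0.183, -0.983, 0.0], [0.002, 0.0, -1.0]]
ft_force: [-1.6, 3.5, 6.2]
finger_gap: 9.4
```

Run:
```python
from h import *
plan(w(-123+47.5,0,105),YF)
print(tost(env.observe()['ee_pos']))
p=env.camera_params("wrist"); im=env.camera("wrist"); np.save("wp3.npy",p,allow_pickle=True)
cv2.imwrite("pics/wrist3.png",cv2.resize(im,None,fx=1.42,fy=1.42,interpolation=2))
```

```text
shift [-0.07  -1.813  0.078] turnz 0.001 pos [585.8 -66.5 107. ] yaw -1.386 t 5.2 F [-1.6  3.5  6.2] gap 9.4
[-120.82665008   -1.77254124]
```

View pics/wrist3.png

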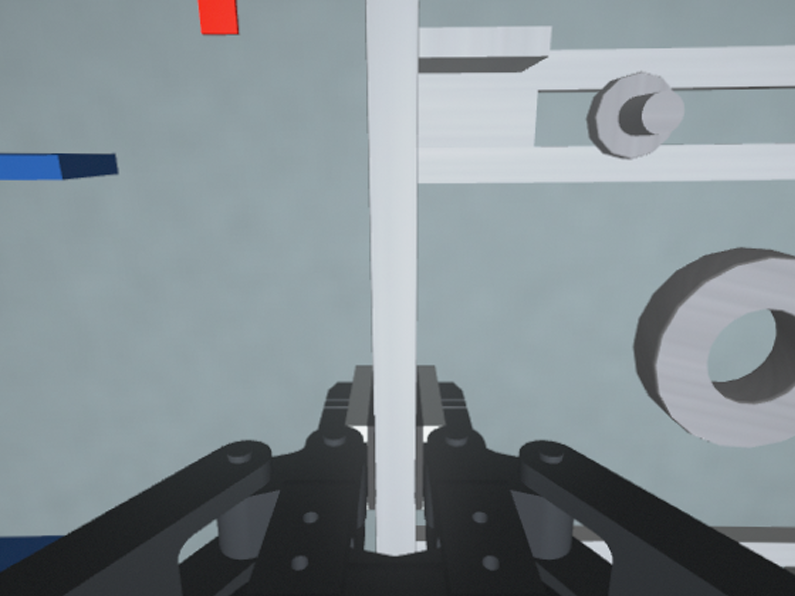

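Run:
```python
from h import *
p=np.load("wp3.npy",allow_pickle=True).item(); k=560/795
t=lambda u,z:tost(onz(p,np.array(u)*k,z)).round(1)
print("rail",t([366,10],67),t([417,10],67),t([371,300],67),t([416,300],67))
print("red",t([199,10],12),t([238,10],12),t([202,34],12),t([239,34],12))
im=env.camera("top"); p=env.camera_params("top")
cv2.imwrite("pics/top3z.png",cv2.resize(im[110:290,160:400],None,fx=3.3,fy=3.3,interpolation=2))
```

```text
rail [-115.5  -96.8] [-125.1  -96.8] [-115.7  -40.1] [-125.6  -40.1]
red [ -66.1 -108.4] [ -77.  -108.5] [ -66.3 -102.4] [ -76.7 -102.5]
```

Call:
{"api": "drive_tool", "payload": {
  "rows": [
    [[0,0,0],[0,-0.4,0],255],
    [[0,0,0],[0,-0.8,0],255],
    [[0,0,0],[0,-1.2,0],255],
    [[0,0,0],[0,-1.6,0],255],
    [[0,0,0],[0,-1.92,0],255],
    [[0,0,0],[0,-1.92,0],255],
    [[0,0,0],[0,-1.92,0],255],
    [[0,0,0],[0,-1.92,0],255],
    [[0,0,0],[0,-1.92,0],255],
    [[0,0,0],[0,-1.92,0],255]
  ]
}}

```text
t: 6.55
ee_pos: [577.1, -20.7, 107.0]
eef_rot: [[0.983, 0.183, 0.002], [0.183, -0.983, -0.003], [0.002, 0.003, -1.0]]
ft_force: [-2.5, -3.9, 6.0]
finger_gap: 9.5
```

Run:
```python
from h import *
plan(w(-123+47.5,0,105),YF)
print(tost(env.observe()['ee_pos']))
p=env.camera_params("wrist"); im=env.camera("wrist"); np.save("wp4.npy",p,allow_pickle=True)
cv2.imwrite("pics/wrist4.png",cv2.resize(im,None,fx=1.42,fy=1.42,interpolation=2))
```

```text
shift [-0.061  0.051  0.078] turnz 0.0 pos [577.1 -20.7 107. ] yaw -1.387 t 6.55 F [-2.5 -3.9  6. ] gap 9.5
[-74.21402708  -1.5139314 ]
```

View pics/wrist4.png

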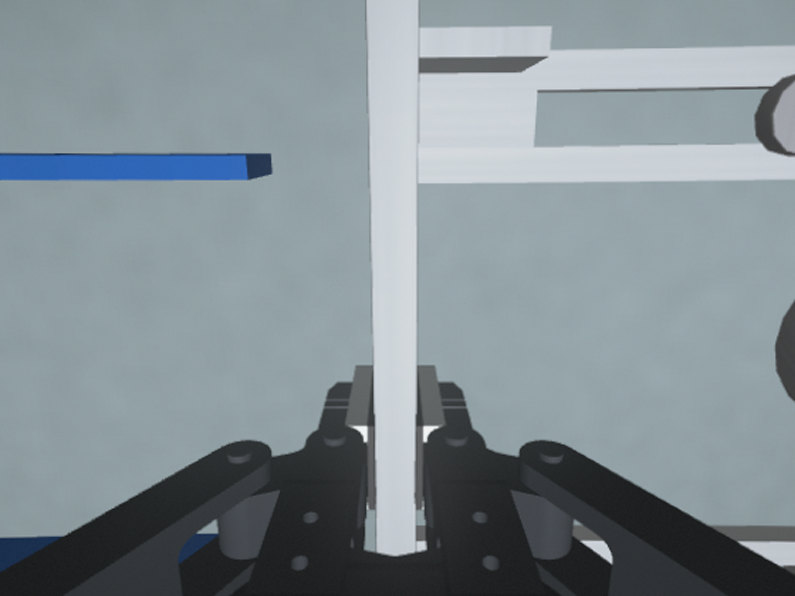

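Call:
{"api": "drive_tool", "payload": {
  "rows": [
    [[0,0,0],[0,0,0],120],
    [[0,0,0],[0,0,0],120],
    [[0,0,0],[0,0,-0.5],120],
    [[0,0,0],[0,0,-2],120],
    [[0,0,0],[-0.5,0,-4],120],
    [[0,0,0],[-1,0,-6],120],
    [[0,0,0],[-1,0,-6.5],120],
    [[0,0,0],[-1,0,-6.5],120],
    [[0,0,0],[-1,0,-6.5],120],
    [[0,0,0],[-1,0,-6.5],120]
  ]
}}

```text
t: 7.85
ee_pos: [550.9, -24.0, 265.3]
eef_rot: [[0.983, 0.183, -0.004], [0.183, -0.983, 0.001], [-0.004, -0.001, -1.0]]
ft_force: [-0.3, -0.9, -0.4]
finger_gap: 45.1
```

Run:
```python
from h import *
plan(w(-190,80,115),0.1839)
print(tost(env.observe()['ee_pos']))
p=env.camera_params("wrist"); im=env.camera("wrist"); np.save("wp5.npy",p,allow_pickle=True)
cv2.imwrite("pics/wrist5.png",cv2.resize(im,None,fx=1.42,fy=1.42,interpolation=2))
```

```text
shift [-2.186  4.703  6.014] turnz -1.571 pos [550.9 -24.  265.3] yaw -1.387 t 7.85 F [-0.3 -0.9 -0.4] gap 45.1
[-72.64493256  24.79642162]
```

View pics/wrist5.png

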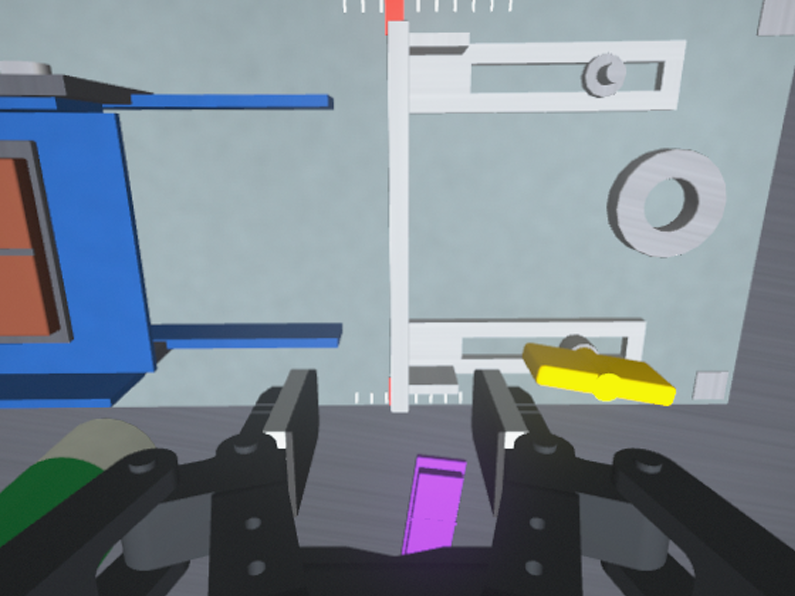

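Run:
```python
import cv2,numpy as np
im=cv2.imread("pics/wrist5.png")
a=cv2.resize(im[0:80,330:490],None,fx=5,fy=4,interpolation=2); b=cv2.resize(im[350:420,330:490],None,fx=5,fy=4,interpolation=2)[:278]
cv2.imwrite("pics/w5z.png",np.vstack([a,b]))
```

```text
(no output)
```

View pics/w5z.png

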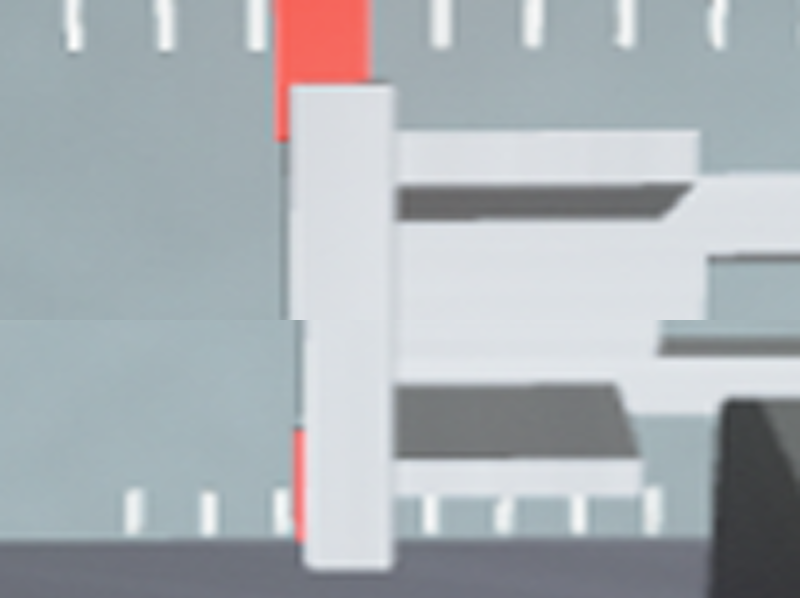

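Run:
```python
from h import *
p=np.load("wp5.npy",allow_pickle=True).item(); k=560/795
t=lambda u,z:tost(onz(p,np.array(u)*k,z)).round(1)
print("rail",t([388,22],67),t([409,22],67),t([390.6,410],67),t([409,410],67), "z12 left face", t([386.4,50],12))
print("red",t([385.2,8],12),t([404.2,8],12),t([388.6,395],12))
print("bolt",t([606,74],30),"wing ends top",t([535,382],76.5),t([672,402],76.5),t([608,387],76.5),t([708,386],12),t([758,390],12))
print(p['cam_to_world'][:3,3], tost(p['cam_to_world'][:3,3]))
```

```text
rail [-69.4 -98.2] [-79.  -98.1] [-70.   99.9] [-80.5  99.9] z12 left face [-67.7 -94.7]
red [ -67.2 -115.5] [ -77.6 -115.5] [-68.1 118.6]
bolt [-184.9  -79.9] wing ends top [-147.8   77.8] [-222.1   89.3] [-187.    80.6] [-281.1  111.2] [-314.2  113.9]
[621.30173476 -11.10103692 335.7258585 ] [-72.88142196 -46.76253776]
```

Run:
```python
from h import *
plan(w(-187,80.5,190),0.034)
```

```text
shift [-2.223  4.576  3.027] turnz -1.421 pos [551.  -24.  265.6] yaw -1.387 t 7.9 F [ 0.5 -0.9  0.1] gap 45.2
```

Call:
{"api": "drive_tool", "payload": {
  "rows": [
    [[0,0,-0.18],[-1.1,2.3,1.5],120],
    [[0,0,-0.36],[-2.2,4.6,3],120],
    [[0,0,-0.54],[-2.2,4.6,3],120],
    [[0,0,-0.72],[-2.2,4.6,3],120],
    [[0,0,-0.9],[-2.2,4.6,3],120],
    [[0,0,-1.08],[-2.2,4.6,3],120],
    [[0,0,-1.26],[-2.2,4.6,3],120],
    [[0,0,-1.42],[-2.2,4.6,3],120],
    [[0,0,-1.42],[-2.2,4.6,3],120],
    [[0,0,-1.42],[-2.2,4.6,3],120]
  ]
}}

```text
t: 9.15
ee_pos: [518.4, -147.2, 192.1]
eef_rot: [[-0.031, 1.0, -0.001], [1.0, 0.031, 0.0], [0.0, -0.001, -1.0]]
ft_force: [0.4, -0.4, -0.1]
finger_gap: 45.3
```

Run:
```python
from h import *
plan(w(-187,80.5,113),0.034)
print(tost(env.observe()['ee_pos']))
p=env.camera_params("wrist"); im=env.camera("wrist"); np.save("wp6.npy",p,allow_pickle=True)
cv2.imwrite("pics/wrist6.png",cv2.resize(im,None,fx=1.42,fy=1.42,interpolation=2))
```

```text
shift [ 0.024 -0.051  3.165] turnz -0.003 pos [ 518.4 -147.2  192.1] yaw 0.031 t 9.15 F [ 0.4 -0.4 -0.1] gap 45.3
[-187.83696799   79.28917959]
```

View pics/wrist6.png

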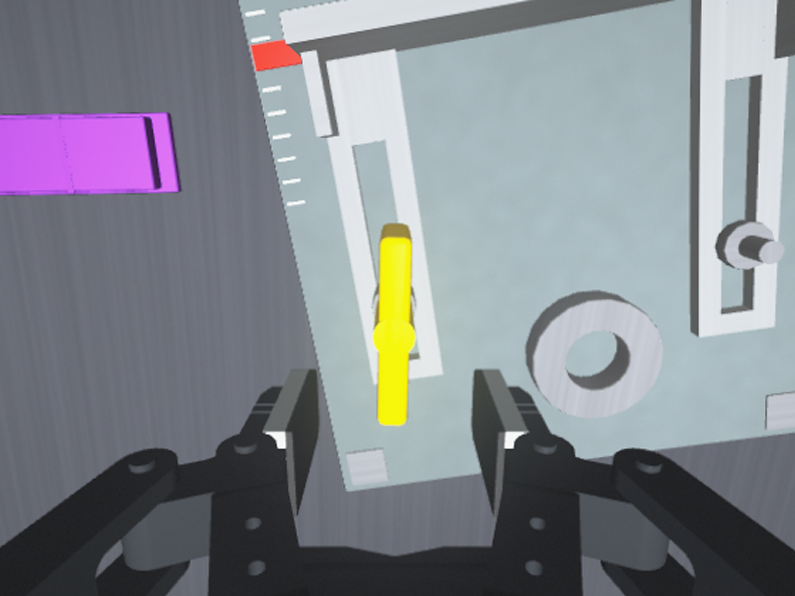

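Run:
```python
from h import *
p=np.load("wp6.npy",allow_pickle=True).item(); k=560/795
X=onz(p,np.array([394,337])*k,76.5); print(X,tost(X)); plan([X[0],X[1],113])
for u in([397,240],[393,424]): print(tost(onz(p,np.array(u)*k,76.5)))
```

```text
[ 517.48401206 -145.68589524   76.5       ] [-186.21179685   79.91591252]
shift [ 0.061 -0.034  3.171] turnz None pos [ 518.4 -147.2  192.3] yaw 0.031 t 9.2 F [-0.2  0.1  0.8] gap 45.6
[-149.94239497   73.20639402]
[-222.3534604    85.92249495]
```

Call:
{"api": "drive_tool", "payload": {
  "rows": [
    [[0,0,0.02],[0.05,0,1.5],120],
    [[0,0,0.02],[0.05,0,3.15],120],
    [[0,0,0.02],[0.05,0,3.15],120],
    [[0,0,0.02],[0.05,0,3.15],120],
    [[0,0,0.02],[0.05,0,3.15],255],
    [[0,0,0.02],[0.05,0,3.15],255],
    [[0,0,0.02],[0.05,0,3.15],255],
    [[0,0,0.02],[0.05,0,3.15],255],
    [[0,0,0.02],[0.05,0,3.15],255],
    [[0,0,0.02],[0.05,0,3.15],255]
  ],
  "newtons": 50
}}

```text
t: 10.45
ee_pos: [518.0, -146.5, 116.0]
eef_rot: [[-0.013, 1.0, -0.003], [1.0, 0.013, -0.001], [-0.001, -0.003, -1.0]]
ft_force: [-9.3, 0.4, 9.7]
finger_gap: 11.2
```

Call:
{"api": "drive_tool", "payload": {
  "rows": [
    [[0,0,0.17],[0,0,0],255],
    [[0,0,0.34],[0,0,0],255],
    [[0,0,0.51],[0,0,0],255],
    [[0,0,0.68],[0,0,0],255],
    [[0,0,0.85],[0,0,0],255],
    [[0,0,1.02],[0,0,0],255],
    [[0,0,1.15],[0,0,0],255],
    [[0,0,1.22],[0,0,0],255],
    [[0,0,1.27],[0,0,0],255],
    [[0,0,1.27],[0,0,0],255]
  ]
}}

```text
t: 11.7
ee_pos: [517.2, -145.8, 116.0]
eef_rot: [[0.95, 0.314, -0.006], [0.314, -0.95, -0.0], [-0.006, -0.001, -1.0]]
ft_force: [-14.2, 3.6, 14.4]
finger_gap: 11.0
```

Run:
```python
from h import *
plan(w(-187,80.5,113),0.034-1.25); print(env.observe()['ft_torque'],env.observe()['q'])
p=env.camera_params("wrist"); im=env.camera("wrist"); np.save("wp7.npy",p,allow_pickle=True)
cv2.imwrite("pics/wrist7.png",cv2.resize(im,None,fx=1.42,fy=1.42,interpolation=2))
```

```text
shift [-0.013  0.026  0.119] turnz -0.036 pos [ 517.2 -145.8  116. ] yaw -1.252 t 11.7 F [-14.2   3.6  14.4] gap 11.0
[0.46513232 1.90409011 1.49924114] [-0.41231498  0.04414348  1.95643429 -0.00307923  1.1463645   0.84072849]
```

View pics/wrist7.png

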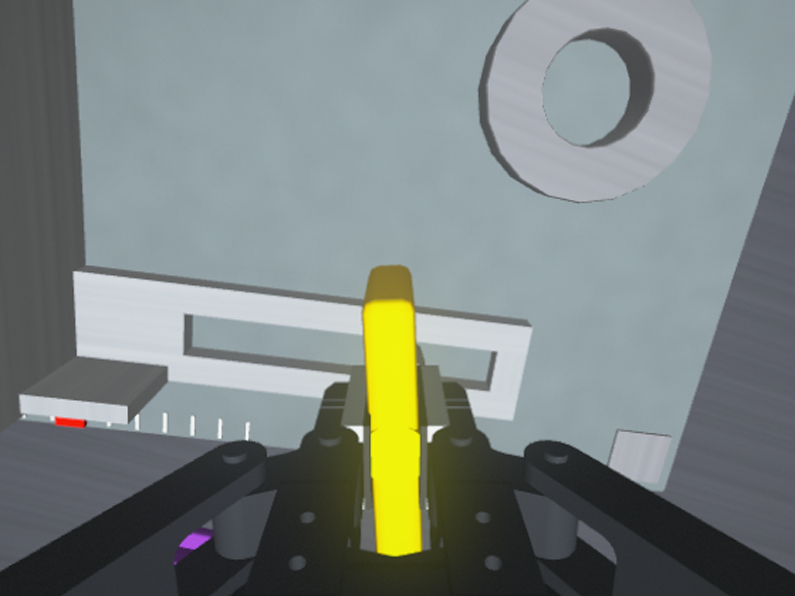

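Call:
{"api": "drive_tool", "payload": {
  "rows": [
    [[0,0,-0.03],[0,0,0],110],
    [[0,0,-0.03],[0,0,0],110],
    [[0,0,-0.03],[0,0,0],110],
    [[0,0,-0.03],[0,0,-1],110],
    [[0,0,-0.03],[0,0,-3],110],
    [[0,0,-0.03],[0,0,-5],110],
    [[0,0,0.1],[0,0,-7],110],
    [[0,0,0.1],[0,0,-7.5],110],
    [[0,0,0.1],[0,0,-7.5],110],
    [[0,0,0.1],[0,0,-7.5],110]
  ]
}}

```text
t: 13.0
ee_pos: [517.7, -145.7, 298.7]
eef_rot: [[0.977, 0.213, -0.004], [0.213, -0.977, 0.002], [-0.003, -0.002, -1.0]]
ft_force: [0.2, -0.1, -0.8]
finger_gap: 48.9
```

Run:
```python
from h import *
plan(w(131,-98,300),YF)
p=env.camera_params("wrist"); im=env.camera("wrist"); np.save("wp8.npy",p,allow_pickle=True)
cv2.imwrite("pics/wrist8.png",cv2.resize(im,None,fx=1.42,fy=1.42,interpolation=2))
```

```text
shift [  7.489 -12.469  -0.046] turnz 0.03 pos [ 517.7 -145.7  298.7] yaw -1.357 t 13.0 F [ 0.2 -0.1 -0.8] gap 48.9
```

View pics/wrist8.png

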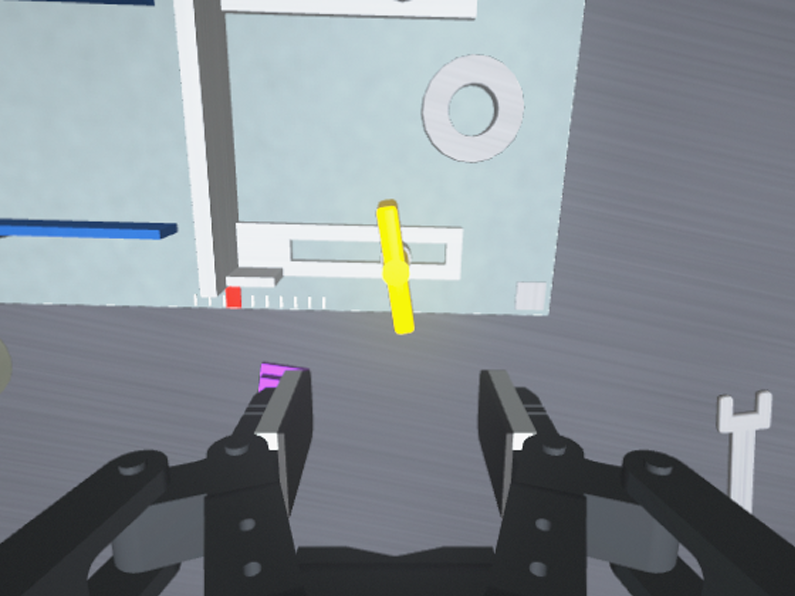

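Run:
```python
from h import *
p=np.load("wp8.npy",allow_pickle=True).item(); k=560/795
t=lambda u,z:tost(onz(p,np.array(u)*k,z))
d=t([386,206],76.5)-t([404,330],76.5); print(d, -np.degrees(np.arctan2(d[1],d[0]))/57.3)
e=t([461,230],20)-t([240,222],20);print(e,np.arctan2(e[1],e[0]))
print("rail",t([178,20],67),t([194,20],67),t([200,290],67),t([214,290],67),"red",t([226,297],12),t([241,297],12), t([231,250],12))
```

```text
[ 12.43808223 -72.20005457] 1.4000952223396734
[-146.51486847    0.79412431] 3.1361726129814325
rail [-70.86490733 -46.78341628] [-79.00948602 -47.10055114] [-70.51360826  96.96786396] [-78.78136404  96.71217572] red [-67.63349886 117.70848269] [-78.16984864 117.38500548] [-73.14460639  83.83582053]
```

Call:
{"api": "drive_tool", "payload": {
  "rows": [
    [[0,0,0.03],[7,-12,0],110],
    [[0,0,0.03],[7,-12,0],110],
    [[0,0,0.03],[7,-12,0],110],
    [[0,0,0.03],[7,-12,0],110],
    [[0,0,0.03],[7,-12,0],110],
    [[0,0,0.03],[7,-12,0],110],
    [[0,0,0.03],[7,-12,0],110],
    [[0,0,0.03],[7,-12,0],110],
    [[0,0,0.03],[7,-12,0],110],
    [[0,0,0.03],[7,-12,0],110]
  ]
}}

```text
t: 14.3
ee_pos: [625.8, 183.2, 301.4]
eef_rot: [[0.983, 0.181, 0.0], [0.181, -0.983, -0.0], [0.0, 0.0, -1.0]]
ft_force: [-0.9, -0.8, -0.1]
finger_gap: 48.4
```

Run:
```python
from h import *
plan(w(131,-98,220),YF)
print(tost(env.observe()['ee_pos']))
p=env.camera_params("wrist"); im=env.camera("wrist"); np.save("wp9.npy",p,allow_pickle=True)
cv2.imwrite("pics/wrist9.png",cv2.resize(im,None,fx=1.42,fy=1.42,interpolation=2))
cv2.imwrite("pics/side9.png",env.camera("side"))
```

```text
shift [ 0.452 -0.549  3.257] turnz -0.002 pos [625.8 183.2 301.4] yaw -1.388 t 14.3 F [-0.9 -0.8 -0.1] gap 48.4
[117.30991868 -86.68664376]
```

View pics/wrist9.png

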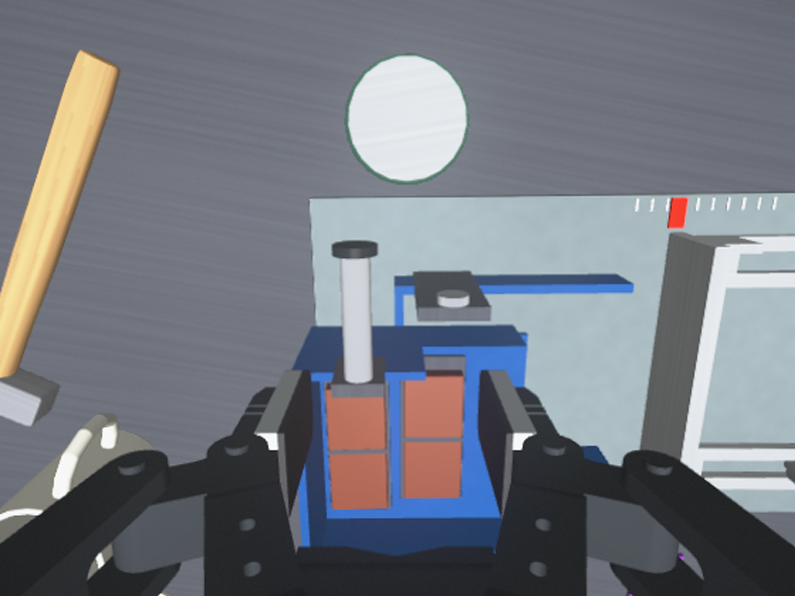

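View pics/side9.png

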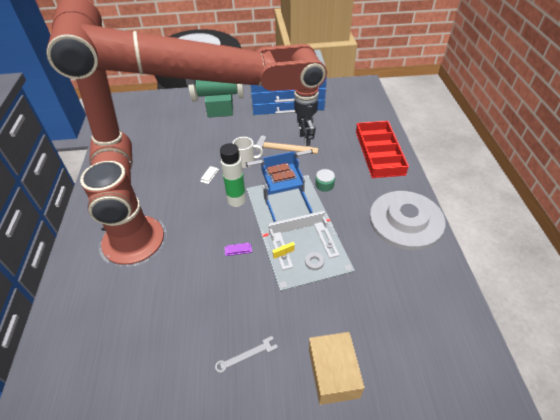

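Run:
```python
from h import *
p=np.load("wp9.npy",allow_pickle=True).item(); k=560/795
for u in ([355,262],[358,340],[359,375],[355,245]): print(tost(onz(p,np.array(u)*k,166)))
X=w(*tost(onz(p,np.array([358,345])*k,166)),220); 
plan(X,YF); plan(w(132,-98,220),YF)
```

```text
[ 133.05669054 -112.23673937]
[132.57840273 -78.96880519]
[132.49089231 -63.0709973 ]
[ 132.89445669 -119.1102148 ]
shift [-0.405 -0.599  3.264] turnz -0.001 pos [625.8 183.5 301.6] yaw -1.388 t 14.4 F [ 0.3 -0.4 -0.8] gap 48.5
shift [ 0.445 -0.575  3.264] turnz -0.001 pos [625.8 183.5 301.6] yaw -1.388 t 14.4 F [ 0.3 -0.4 -0.8] gap 48.5
```

Call:
{"api": "drive_tool", "payload": {
  "rows": [
    [[0,0,0],[0.4,-0.6,0],110],
    [[0,0,0],[0.4,-0.6,1],110],
    [[0,0,0],[0.4,-0.6,2.5],110],
    [[0,0,0],[0.4,-0.6,3.25],110],
    [[0,0,0],[0.4,-0.6,3.25],110],
    [[0,0,0],[0.4,-0.6,3.25],205],
    [[0,0,0],[0.4,-0.6,3.25],205],
    [[0,0,0],[0.4,-0.6,3.25],205],
    [[0,0,0],[0.4,-0.6,3.25],205],
    [[0,0,0],[0.4,-0.6,3.25],205]
  ],
  "newtons": 20
}}

```text
t: 15.65
ee_pos: [632.9, 200.9, 220.3]
eef_rot: [[0.983, 0.183, 0.0], [0.183, -0.983, 0.0], [0.0, -0.0, -1.0]]
ft_force: [0.1, -0.5, 0.0]
finger_gap: 16.7
```

Run:
```python
from h import *
o=env.observe(); P=tost(o['ee_pos']); print(P,o['ee_pos'][2],o['finger_gap'],o['ft_force'],env.observe()['t'])
p=env.camera_params("wrist"); im=env.camera("wrist")
cv2.imwrite("pics/wrist10.png",cv2.resize(im,None,fx=1.42,fy=1.42,interpolation=2))
a0=np.arctan2(78,48)
for d in np.arange(0,1.41,0.05):
    a=a0+d; dx=91.6*(np.cos(a)-np.cos(a0)); dz=91.6*(np.sin(a)-np.sin(a0))
    print(round(d,2),"y",round(-dx/25,2),"z",round(-dz/25,2))
```

```text
[133.38007254 -96.95973329] 220.2764956957889 16.71686547648076 [ 0.10772521 -0.46606586  0.04000091] 15.65
0.0 y -0.0 z -0.0
0.05 y 0.16 z -0.09
0.1 y 0.32 z -0.18
0.15 y 0.49 z -0.25
0.2 y 0.66 z -0.32
0.25 y 0.83 z -0.38
0.3 y 1.01 z -0.43
0.35 y 1.19 z -0.47
0.4 y 1.37 z -0.5
0.45 y 1.55 z -0.52
0.5 y 1.73 z -0.54
0.55 y 1.91 z -0.54
0.6 y 2.1 z -0.54
0.65 y 2.28 z -0.53
0.7 y 2.46 z -0.5
0.75 y 2.64 z -0.47
0.8 y 2.82 z -0.43
0.85 y 3.0 z -0.38
0.9 y 3.17 z -0.32
0.95 y 3.34 z -0.26
1.0 y 3.51 z -0.18
1.05 y 3.67 z -0.1
1.1 y 3.83 z -0.01
1.15 y 3.98 z 0.09
1.2 y 4.13 z 0.2
1.25 y 4.28 z 0.31
1.3 y 4.41 z 0.44
1.35 y 4.54 z 0.56
1.4 y 4.67 z 0.7
```

View pics/wrist10.png

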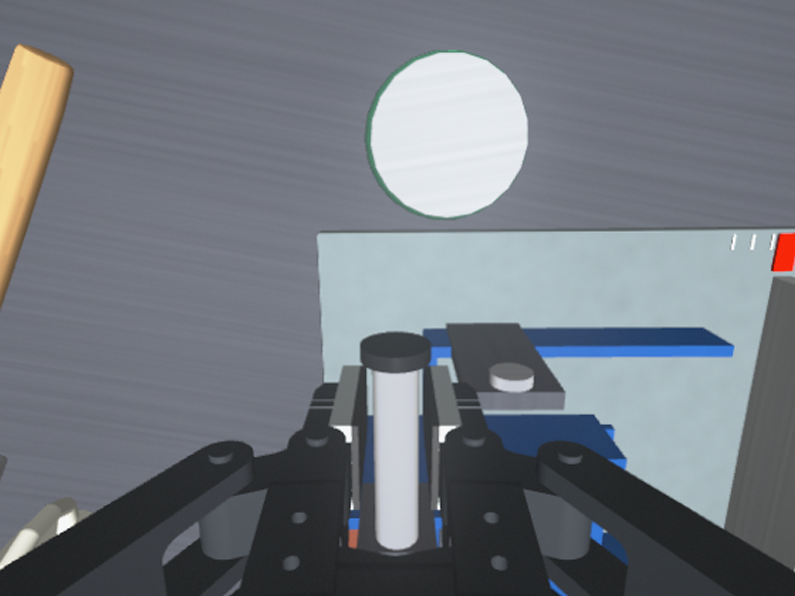

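Call:
{"api": "drive_tool", "payload": {
  "rows": [
    [[0,0,0],[0,0.16,-0.09],205],
    [[0,0,0],[0,0.32,-0.18],205],
    [[0,0,0],[0,0.49,-0.25],205],
    [[0,0,0],[0,0.66,-0.32],205],
    [[0,0,0],[0,0.83,-0.38],205],
    [[0,0,0],[0,1.01,-0.43],205],
    [[0,0,0],[0,1.19,-0.47],205],
    [[0,0,0],[0,1.37,-0.5],205],
    [[0,0,0],[0,1.55,-0.52],205],
    [[0,0,0],[0,1.73,-0.54],205]
  ]
}}

```text
t: 16.95
ee_pos: [641.2, 159.6, 235.6]
eef_rot: [[0.983, 0.183, 0.002], [0.183, -0.983, 0.003], [0.002, -0.003, -1.0]]
ft_force: [-0.3, 5.8, 3.9]
finger_gap: 17.3
```

Run:
```python
from h import *
o=env.observe(); P=tost(o['ee_pos']); print(P,o['ee_pos'][2],o['finger_gap'],o['ft_force'],env.observe()['t'])
im=env.camera("side")
cv2.imwrite("pics/side11.png",cv2.resize(im[110:310,180:420],None,fx=3,fy=3,interpolation=2))
```

```text
[ 91.29421435 -97.5510033 ] 235.6409893717128 17.25573352364456 [-0.33342983  5.77531484  3.88006667] 16.95
```

View pics/side11.png

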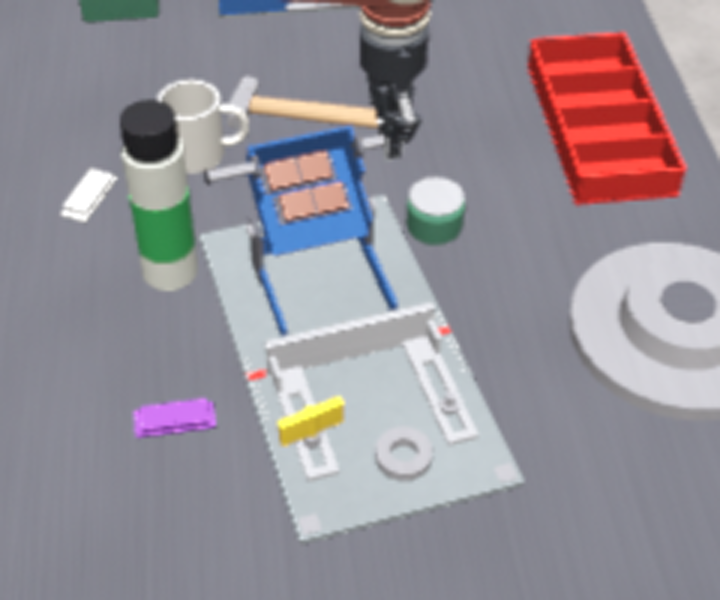

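Call:
{"api": "drive_tool", "payload": {
  "rows": [
    [[0,0,0],[0,0.18,0],205],
    [[0,0,0],[0,0.37,0],205],
    [[0,0,0],[0,0.55,0.01],205],
    [[0,0,0],[0,0.73,0.04],205],
    [[0,0,0],[0,0.91,0.07],205],
    [[0,0,0],[0,1.09,0.11],205],
    [[0,0,0],[0,1.27,0.16],205],
    [[0,0,0],[0,1.44,0.22],205],
    [[0,0,0],[0,1.61,0.28],205],
    [[0,0,0],[0,1.78,0.36],205]
  ]
}}

```text
t: 18.25
ee_pos: [649.0, 114.2, 224.4]
eef_rot: [[0.983, 0.183, -0.0], [0.183, -0.983, -0.0], [-0.0, 0.0, -1.0]]
ft_force: [-0.3, 2.8, 1.3]
finger_gap: 17.2
```

Run:
```python
from h import *
o=env.observe(); P=tost(o['ee_pos']); print(P,o['ee_pos'][2],o['finger_gap'],o['ft_force'],env.observe()['t'])
im=env.camera("side")
cv2.imwrite("pics/side12.png",cv2.resize(im[110:310,180:420],None,fx=3,fy=3,interpolation=2))
```

```text
[ 45.27551848 -96.8904837 ] 224.4230865826851 17.19568093839044 [-0.29195148  2.82874408  1.33888499] 18.25
```

View pics/side12.png

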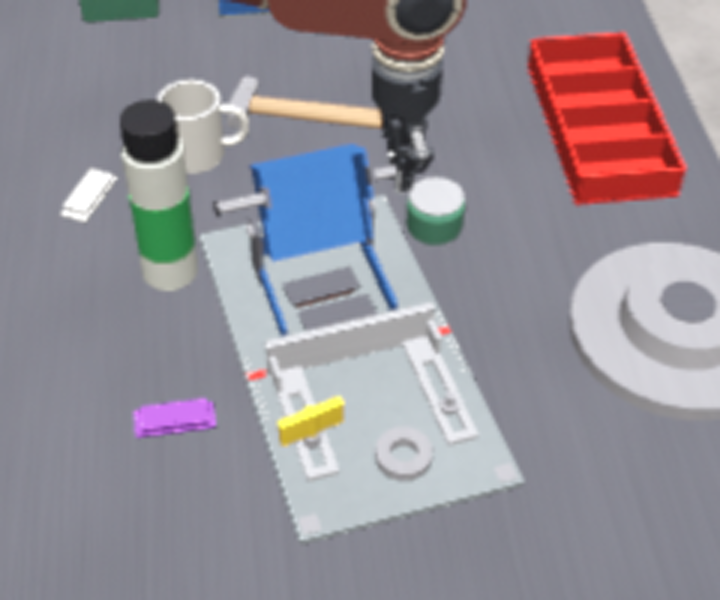

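Call:
{"api": "drive_tool", "payload": {
  "rows": [
    [[0,0,0],[0,0.16,0.08],205],
    [[0,0,0],[0,0.32,0.17],205],
    [[0,0,0],[0,0.47,0.27],205],
    [[0,0,0],[0,0.62,0.38],205],
    [[0,0,0],[0,0.72,0.46],205],
    [[0,0,0],[0,0.77,0.5],205],
    [[0,0,0],[0,0.77,0.5],205],
    [[0,0,0],[0,0.77,0.5],205],
    [[0,0,0],[0,0.77,0.5],205],
    [[0,0,0],[0,0.77,0.5],205]
  ]
}}

```text
t: 19.55
ee_pos: [652.3, 96.5, 212.6]
eef_rot: [[0.983, 0.183, -0.0], [0.183, -0.983, 0.001], [-0.0, -0.002, -1.0]]
ft_force: [-1.5, 4.7, 3.9]
finger_gap: 16.5
```

Run:
```python
from h import *
o=env.observe(); P=tost(o['ee_pos']); print(P,o['ee_pos'][2],o['finger_gap'],o['ft_force'],env.observe()['t'])
im=env.camera("side")
cv2.imwrite("pics/side13.png",cv2.resize(im[110:310,180:420],None,fx=3,fy=3,interpolation=2))
p=env.camera_params("wrist"); im=env.camera("wrist")
cv2.imwrite("pics/wrist13.png",cv2.resize(im,None,fx=1.42,fy=1.42,interpolation=2))
```

```text
[ 27.20262171 -96.93121047] 212.5586963240774 16.520466099191022 [-1.52395334  4.70477061  3.92029786] 19.55
```

View pics/side13.png

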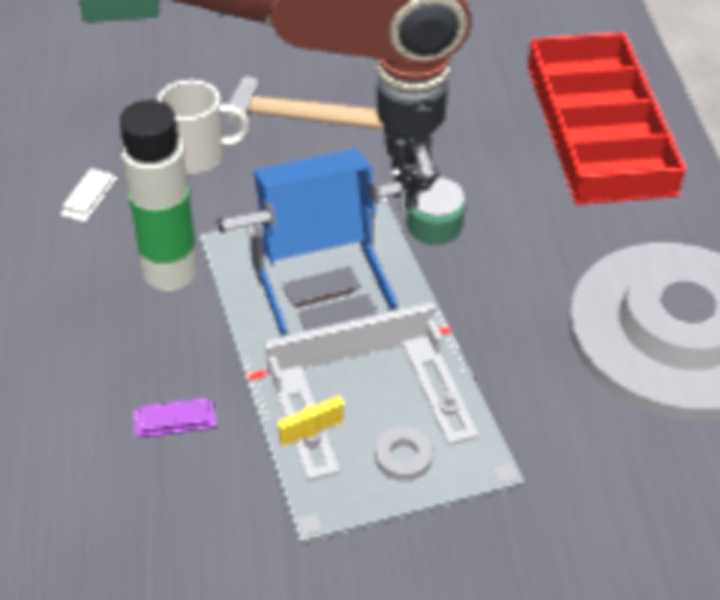

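View pics/wrist13.png

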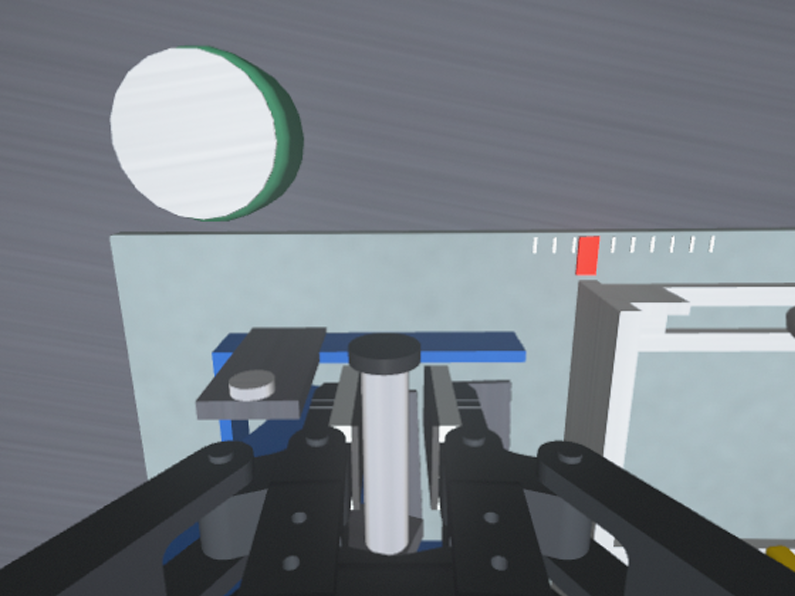

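Call:
{"api": "drive_tool", "payload": {
  "rows": [
    [[0,0,0],[0,0.05,0.04],205],
    [[0,0,0],[0,0.1,0.08],205],
    [[0,0,0],[0,0.15,0.12],205],
    [[0,0,0],[0,0.15,0.12],205],
    [[0,0,0],[0,0.15,0.12],205],
    [[0,0,0],[0,0.15,0.12],205],
    [[0,0,0],[0,0.15,0.12],205],
    [[0,0,0],[0,0.15,0.12],205],
    [[0,0,0],[0,0.15,0.12],205],
    [[0,0,0],[0,0.15,0.12],205]
  ]
}}

```text
t: 20.9
ee_pos: [652.8, 96.0, 211.8]
eef_rot: [[0.983, 0.184, -0.001], [0.184, -0.983, 0.008], [0.001, -0.008, -1.0]]
ft_force: [-6.9, 14.0, 11.8]
finger_gap: 17.0
```

Call:
{"api": "drive_tool", "payload": {
  "rows": [
    [[0,0,0],[0,-0.1,-0.1],160],
    [[0,0,0],[0,-0.1,-0.1],140],
    [[0,0,0],[0,-0.1,-0.1],140],
    [[0,0,0],[0,-0.1,-0.5],140],
    [[0,0,0],[0,-0.1,-2],140],
    [[0,0,0],[0,-0.1,-4],140],
    [[0,0,0],[0,-0.1,-6],140],
    [[0,0,0],[0,-0.1,-6],140],
    [[0,0,0],[0,-0.1,-6],140],
    [[0,0,0],[0,-0.1,-6],140]
  ]
}}

```text
t: 22.15
ee_pos: [652.1, 94.3, 356.7]
eef_rot: [[0.983, 0.183, -0.004], [0.183, -0.983, -0.0], [-0.004, -0.001, -1.0]]
ft_force: [-0.0, 0.4, -0.7]
finger_gap: 38.6
```

Run:
```python
from h import *
o=env.observe(); P=tost(o['ee_pos']); print(P,o['ee_pos'][2],o['finger_gap'],o['ft_force'],env.observe()['t'])
plan(w(0,40,400),YF)
im=env.camera("side")
cv2.imwrite("pics/side14.png",cv2.resize(im[110:310,180:420],None,fx=3,fy=3,interpolation=2))
p=env.camera_params("wrist"); im=env.camera("wrist"); np.save("wp14.npy",p,allow_pickle=True)
cv2.imwrite("pics/wrist14.png",cv2.resize(im,None,fx=1.42,fy=1.42,interpolation=2))
```

```text
[ 25.10632277 -96.34211992] 356.71231431775385 38.55119696177102 [-0.02611186  0.35962568 -0.70406228] 22.15
shift [-5.46   1.005 -1.712] turnz -0.0 pos [652.1  94.3 356.7] yaw -1.387 t 22.15 F [-0.   0.4 -0.7] gap 38.6
```

View pics/side14.png

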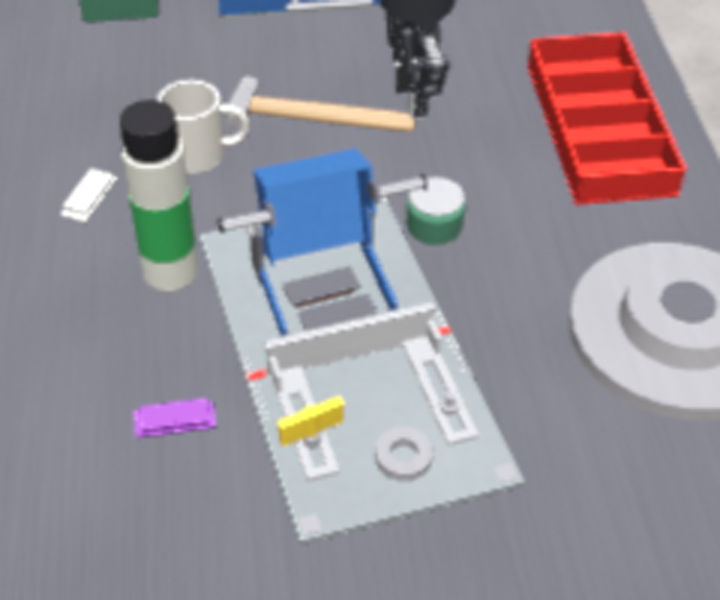

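View pics/wrist14.png

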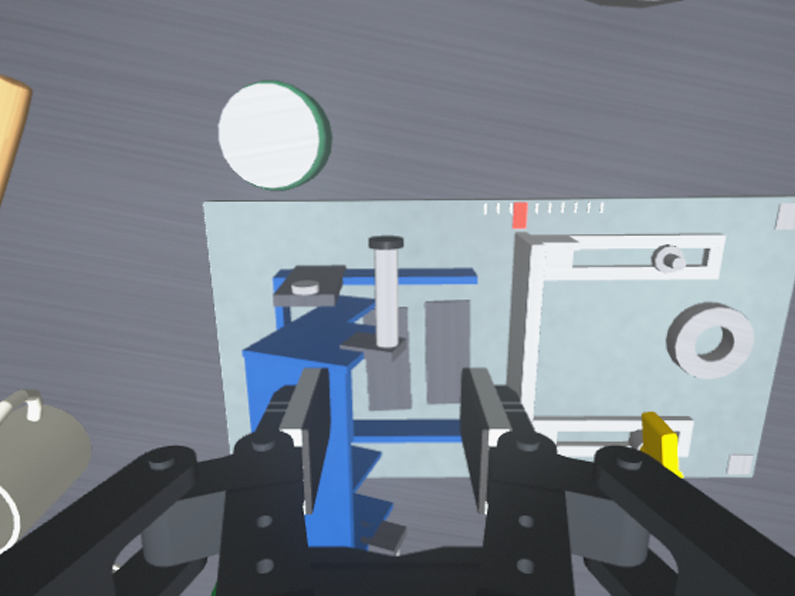

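Run:
```python
from h import *
p=np.load("wp14.npy",allow_pickle=True).item(); k=560/795
t=lambda u,z:tost(onz(p,np.array(u)*k,z)).round(1)
b=t([387,310],161)[0]; print("bar",b,"tilt",np.arccos((b-84.7)/91.6)-np.arctan2(78,48))
print("pads",t([390,360],26),t([448,352],26),t([390,318],26))
# rail bottom bin-side edge vs red edge, same plane z=12
print("red",t([513,215],12),t([526,215],12),"rail bin-side bottom edge",t([513,240],12),t([508,400],12),"rail top",t([532,300],67),t([543,300],67))
print(env.observe()['qvel'].round(3),env.observe()['t'])
```

```text
bar 29.3 tilt 1.2011740754676332
pads [29.2  5.3] [-18.3  -1.8] [ 29.1 -31.2]
red [ -67.4 -111.6] [ -77.5 -111.6] rail bin-side bottom edge [-68.7 -91.9] [-73.2  48.9] rail top [-72.5 -58.7] [-80.3 -58.7]
[ 0.001 -0.003 -0.007  0.     0.     0.001] 22.25
```

Run:
```python
import cv2,numpy as np
im=cv2.imread("pics/wrist14.png")
cv2.imwrite("pics/w14z.png",cv2.resize(im[195:435,480:600],None,fx=5,fy=2.5,interpolation=2))
```

```text
(no output)
```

View pics/w14z.png

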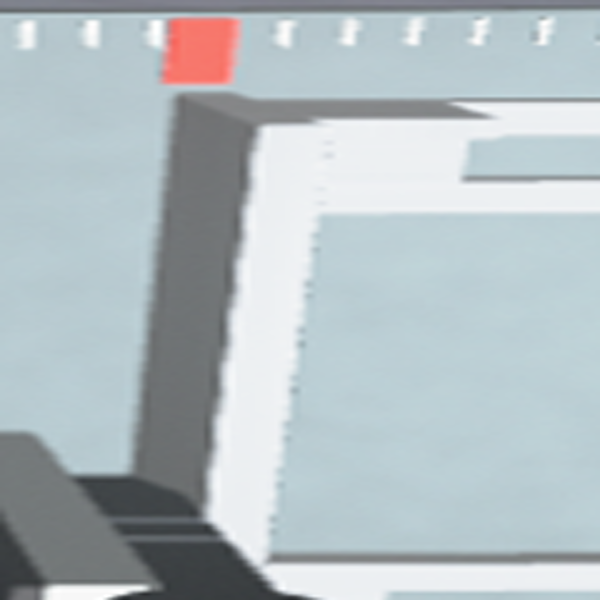

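Run:
```python
from h import *
print(env.hand_in())
```

```text
the job is handed in; nothing more can be done
None
```

I slid the fence to the red line, turned the wing handle clockwise to its stop, then tipped the bin forward by its far handle until it hit its stop. Both brake pads slid out into the tray. I handed the job in at about 22 s, with the gripper open and well clear of everything. The system gives no verdict.

- **Fence:** the rail sits about 2 mm short of the line, towards the loose end. Two wrist views compared with calibration put it 1.8–1.9 mm short. Rough pixel picks in the last view scattered more, up to about 5 mm, but a zoomed edge comparison of that same picture gave about 2 mm. I left it there, inside the 5 mm limit.
- **Clamp:** the wing measured 1.40 rad, and the wrist torque rose at the stop.
- **Bin:** the tilt measured 1.20 rad after release, and the pull force rose from about 5 N to 20 N at the stop.
- **Pads:** both lie flat near the plate's middle line, at station x of about 29 and -18 mm, on the bin side of the rail.
- **Bystanders:** the spray can, tin, mug, hammer and bearing look unmoved in the last side view. The spanner and carton were outside the last pictures, but the arm did not go near them after its first move.

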